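# Close the bench tumbler

## Robot

A 6-joint arm with a two-finger parallel gripper is mounted at the origin on the work surface. World frame = base frame: x ahead of the robot, y to its left, z up, the work surface at z = 0. Lengths are in m, angles in rad, forces in N, time in s.
With the tool pointing down it reaches from about 0.35 to 0.975 m from the base axis. Payload 4.9 kg.
Tool frame: the origin (TCP) lies at the centre of the arm's flange, where the gripper is bolted on; the fingertips stand 173 mm ahead of it and the grasp point (between the pads) lies 155 mm ahead of it (ctrl.finger_overhang is the distance from the TCP to the fingertips, in m); z points along the fingers, y is the direction in which the jaws open and shut (so a half turn about z gives the same grasp; the last joint's range is limited). The gripper opens to 85 mm and grips with 20 to 120 N. Pads are 22 mm wide; open, the fingers measure 114 mm over their backs; the gripper's body (76 mm by 85 mm) begins 54 mm behind the grasp point. The pads swing forward as they close: fully open they stand 13 mm farther back than shut.
Start: joints at [-1.24, 0.053, 1.613, -0, 1.476, -0.119], TCP at [0.272, -0.563, 0.405] pointing down, gripper open.
Joint ranges: [-3.01, 3.01], [-1.01, 2.22], [0.06, 2.58], [-1.02, 4.17], [0.09, 2.62], [-3.14, 3.14]. Speed limits (rad/s): [2.57, 2.57, 3.14, 3.14, 3.14, 3.14].

## Interface

Orientations are given as a rotation vector (axis times angle).
In Python, from station import ctrl, eyes, spotter gives the robot as it stands.
- The arm moves only by the shell command python3 -m crank 'ROWS' [FORCE]. ROWS is JSON, a list of rows, each a list of 7 numbers: the turn, a rotation vector about the tool's x, y, z in rad, then the shift along the tool's x, y, z in mm, then the closure, from -1 (fully open) to 1 (shut). A call has 1 to 8 rows; each row shifts and turns the pose as measured when the row begins, along the tool's axes as they then stand; what a row does not reach is not made up. A row lasts 1/12 s, in which the tool goes at most 41.7 mm and 7.16 degrees, less where a joint would pass 70% of its speed; a pose out of reach is approached as far as the arm can. A call is refused whole if a number of a shift passes 41.7 or a number of a turn 0.125, either way. A call with a gripper value outside its range is refused whole. The fingers move at their own pace and stop on an object; FORCE is the grip in N (left out, the last holds). Time passes only in rows, so rows that do not move let the fingers close. It gives the time, the measured TCP pose, the force and the opening at its end, in the units of the state.
- ctrl.get_obs(): the state, without advancing time (a new reading comes with each control period).
- eyes.get_image(name): name is "scene" or "top"; returns a dict with "image" (420x560x3 uint8, red, green, blue), "vertical_fov" (degrees; the focal length in pixels is half the picture's height over the tangent of half this angle, whatever the lens; pixels are square), "cx", "cy" (the principal point, pixels), "rvec" (rotation vector, rad) and "tvec" (3), from world to camera coordinates, as OpenCV has them. Camera axes: x right, y down, z forward; pixel columns grow to the right and rows downward; lengths in m; the calibration is good to about 2 mm. A picture is of the moment at which its call begins. There is no depth.
- ctrl.finish_job(): hands the job in, once; it reports no verdict.
Trained networks look in a picture, given as the dict that the camera call returned (one of the last four; its "shot" number tells which), for a name from the list of things; names that differ only in an ending like _2 or _b are one class to them, and where a whole thing is asked for, a point or a joint stands for the part that bears it (a point fixed in the world has none). Each returns a list of dicts, best first, with "confidence" (0 to 1); they miss things now and then, are a little off and sometimes report something else, mostly with a low value. They report only what shows in the picture. A call takes as long as a camera call. They do not tell look-alikes from the thing itself.
- spotter.look_for(query, picture): "centre" ([x, y, z] in m, in world coordinates, good to about 4 mm: the middle of the surface that is visible of it).
- spotter.outline_of(query, picture): "region" (420x560 bool, what is visible of it).
- spotter.mark_of(query, picture): "centre" ([x, y, z] in m, in world coordinates, good to about 4 mm: a listed point, or the origin of a listed thing).
The state is a dict: "t": time; "q": joint angles; "dq": joint speeds; "effort": joint torques, N m; "tool_pos": TCP position; "tool_rot": TCP orientation; "contact_force": force on the tool from outside, world axes, zero at the start; "wrist_torque": the same for the moment, N m; "opening": finger opening in m.
Only numpy, scipy, OpenCV 4.12 (cv2) and the standard library are available. Lean on these libraries where they do the work, as an engineer would, in place of code of your own. Each camera call takes 0.05 s, during which the arm holds its last target.

## Task

Put the cover with the three lugs on the bowl of the bench tumbler so that it is properly closed: all three lugs down in the notches of the rim, the cover flush on the rim and level, then let go. The bowl may have turned on its base, so feel for the notches by turning the cover on the rim until it drops; do not force it, and leave the other things on the bench where they are.

Things in the scene. Friction and masses are not known exactly. Their poses are not given: they have to be found in the camera images.
- cover_handle (a point): centre of the lugged cover's black bar handle, half-way up: bar 56 mm long (x), 14 wide (y), 30 tall (z up), standing on an aluminium disc 125 mm across, 4 thick; about 0.3 kg in all. Disc's underside 19 mm below this point, foot of the spigot 33 mm below. It starts flat on the bench on its spigot, handle up. Seated on the bowl, this point is 19 mm above rim; resting on its lugs, 25 mm
- rim (a point): on the bowl's axis at the height of the rim's top face, 140 mm over the bench, z up; fixed to the tumbler's base, not to the bowl. Mouth 105 mm inside, 125 outside. Three notches in the rim, 120 degrees apart, 16 mm wide, 7.5 deep: one lies within 0.5 rad either side of this frame's x; where exactly this pose does not tell, so see or feel it. The spigot has 1.5 mm of play all round in the mouth
- plain_cover_handle (a point): centre of the bar handle of the other cover, lying on the bench: same kind of handle, but a smaller disc, 105 mm across, without lugs, and too small for the tumbler; leave it
- jar_mid (a point): middle of a glass jar with a steel cap, 64 mm across, 85 mm tall; leave it
- coupling_mid (a point): middle of a white plastic pipe coupling standing upright, 60 mm across, 60 mm tall; leave it
- tape_mid (a point): middle of a flat black roll of tape, 70 mm across, 24 mm tall; leave it
- pulley_mid (a point): middle of a steel pulley lying flat, 70 mm across, 22 mm tall; leave it
- wrench_grip (a point): grip of a wrench lying on the bench, its length along this frame's x; leave it
- driver_grip (a point): grip of a screwdriver lying on the bench, its length along this frame's x; leave it
- cover: the lugged cover; origin at the centre of the spigot's foot, z up, x along the handle. Under the disc: a round spigot 102 mm across, 14 mm deep, foot chamfered; around it three lugs, 11 mm wide, 6 deep, reaching 5 mm past the disc's edge, at 0, 120 and 240 degrees from x about z. With the lugs within about 0.03 rad of the notches it drops 6 mm into them by its own weight if loose
- tumbler: the tumbler: fixed grey base 170 x 170 x 60 mm with a grey plastic bowl on it, 80 mm tall; origin under the base's centre on the bench, axes as rim. The bowl turns on the base about its upright axis, stiffly (it takes over 1 N m), so it stays put while a cover is turned lightly on it
Not all that is in view belongs to the job. What is shaped like the cover but green is not meant.

How it is judged:
At the end, for the whole second after the job is handed in: the lugged cover lies at rest on the tumbler's rim with its lugs down in the notches: handle centre 16 to 21.2 mm above the rim's top (19 when flush), within 4 mm of the bowl's axis, tilted less than 0.03 rad (z of cover_handle in the frame of rim between 0.016 and 0.0212 m and horizontal distance between cover_handle and rim below 0.004 m and angle between cover's own z axis and vertical below 0.03 rad and linear speed of cover below 0.01 m/s and angular speed of cover below 0.05 rad/s); the robot touches nothing.
It fails at once if the cover is forced: more than 60 N between cover and tumbler (contact force between cover and tumbler above 60 N).
It fails at once if another loose thing on the bench is moved by more than 30 mm (distance of any of plain_cover_handle, jar_mid, coupling_mid, tape_mid, pulley_mid, wrench_grip, driver_grip from where it was at the start of the episode above 0.03 m).
It also fails if it takes over 58 s, if anything falls off the work surface, if the arm or the gripper's body presses on something with over 40 N, if the wrist force passes 120 N, or if a joint passes its speed limit or range.

## Working session

There is one attempt and no reset: what is moved stays moved. The work goes in short steps, Python scripts to look and compute and a shell command to move; the robot and the scene stay as the last step left them, time stands still between calls to the robot, and variables do not carry over. Pictures are saved under pics/ and viewed, and the job is handed in when it is done.

```bash
ls; mkdir -p pics; python3 - <<'E'
from station import ctrl, eyes, spotter
import cv2
o=ctrl.get_obs(); print({k:(v if not hasattr(v,'round') else v) for k,v in o.items()})
for n in("scene","top"):
    p=eyes.get_image(n); cv2.imwrite(f"pics/{n}0.png",p["image"][:,:,::-1])
    print(n,p["vertical_fov"],p["cx"],p["cy"],p["rvec"],p["tvec"])
    for q in("cover_handle","plain_cover_handle","rim","cover","tumbler"):
        for r in spotter.mark_of(q,p)[:4]: print(q,r["confidence"],r["centre"])
print(ctrl.get_obs()["t"])
E
```

```text
pics
{'t': 0.0, 'q': array([-1.23995893e+00,  5.33201570e-02,  1.61429971e+00, -2.69072970e-05,
        1.47600280e+00, -1.19014421e-01]), 'dq': array([ 0.000738  , -0.0016876 , -0.00116549,  0.00289088, -0.00054171,
        0.00049415]), 'effort': array([-4.66621696e-04, -3.93677723e+01, -3.70177460e+01, -1.79334693e-04,
        7.02415840e-03,  3.62197525e-06]), 'tool_pos': array([ 0.27166918, -0.56256103,  0.40348201]), 'tool_rot': array([-3.06049198e+00, -7.00236758e-01,  3.78685156e-04]), 'contact_force': array([ 1.00823165, -0.04244819, -1.01292968]), 'wrist_torque': array([ 0.03143712, -0.03103459, -0.02434283]), 'opening': 0.08534774316591612}
scene 46.70161539603173 279.00276236041054 211.01570516269322 [ 1.64031375  2.02813522 -0.72286132] [ 0.14714646 -0.3414652   1.53881399]
cover_handle 0.91 [0.526, -0.1443, 0.0337]
cover_handle 0.58 [0.3494, -0.3431, 0.0326]
cover_handle 0.25 [0.5371, 0.3639, 0.0143]
plain_cover_handle 0.58 [0.5616, -0.3198, 0.0367]
plain_cover_handle 0.56 [0.7217, -0.1349, 0.0414]
rim 0.83 [0.4873, 0.2292, 0.1413]
cover 0.72 [0.3481, -0.3454, 0.001]
cover 0.61 [0.5308, -0.1425, 0.0039]
tumbler 0.66 [0.4871, 0.2299, 0.003]
tumbler 0.66 [0.4992, -0.4471, 0.0079]
tumbler 0.46 [0.5324, -0.1438, 0.004]
top 54.6414212851085 267.930667633954 214.45318573453577 [ 2.17345944 -2.17259782  0.07894414] [-0.00725922  0.53563505  1.13288152]
cover_handle 0.83 [0.5286, -0.1437, 0.0382]
plain_cover_handle 0.82 [0.5625, -0.3221, 0.0357]
rim 0.98 [0.4835, 0.2293, 0.1374]
cover 0.81 [0.3565, -0.3435, -0.0041]
cover 0.77 [0.5304, -0.1401, -0.001]
tumbler 0.78 [0.4882, 0.224, 0.0009]
0.6
```

View pics/scene0.png

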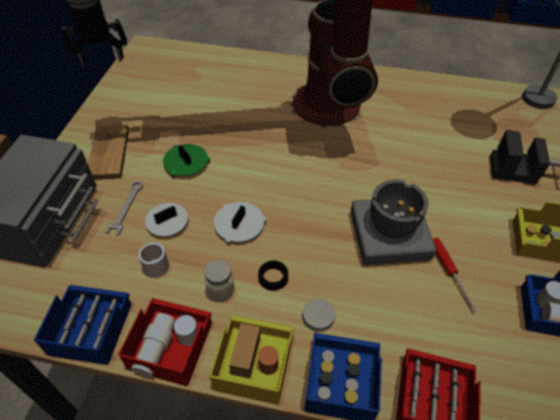

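View pics/top0.png

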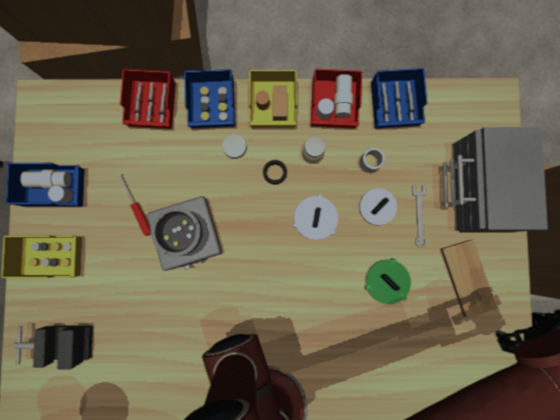

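Candidates for the cover, as top / scene pixels:
- Green look-alike at (389,281) / (186,160).
- Plain smaller disc at (379,207) / (167,219).
- Aluminium disc with lugs at (316,217) / (239,222).

I choose the third and check it in a close crop, along with the bowl's notches.

```bash
python3 - <<'E'
import cv2,numpy as np
s=cv2.imread("pics/scene0.png");t=cv2.imread("pics/top0.png")
def c(i,x,y,r): return cv2.resize(i[y-r:y+r,x-r:x+r],(390,290 if 0 else 390),interpolation=cv2.INTER_CUBIC)
a=np.hstack([c(t,316,217,30),c(t,182,233,42)]);b=np.hstack([c(s,239,222,34),c(s,395,215,45)])
cv2.imwrite("pics/crop_t.png",a);cv2.imwrite("pics/crop_s.png",b)
E
```

```text
(no output)
```

View pics/crop_t.png

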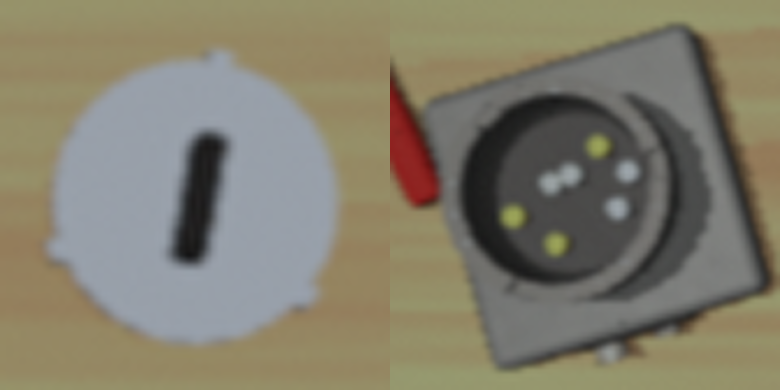

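View pics/crop_s.png

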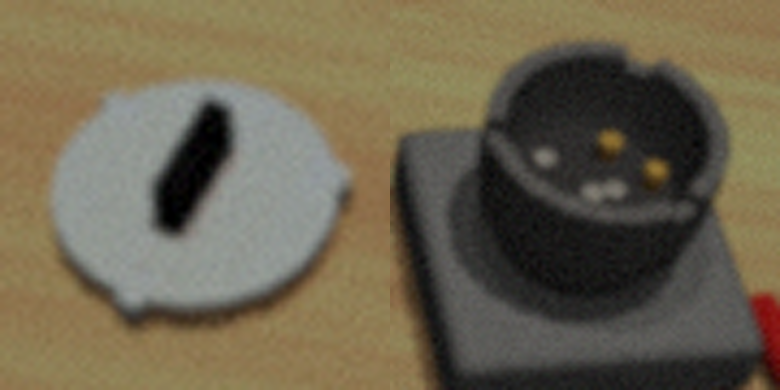

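The crop shows the three lugs at crop pixels (220,58), (58,248) and (303,296), so the choice is right. The notches show at top crop (650,145), (515,285), (485,110) and at scene crop (640,65), (490,135), (690,205). Next I measure.

```bash
cat > h.py <<'E'
import cv2,numpy as np
from scipy.spatial.transform import Rotation as R
from station import ctrl,eyes,spotter
def cam(p):
    f=210/np.tan(np.radians(p["vertical_fov"])/2)
    K=np.array([[f,0,p["cx"]],[0,f,p["cy"]],[0,0,1]]);Rm=cv2.Rodrigues(np.array(p["rvec"],float))[0]
    return K,Rm,np.array(p["tvec"],float)
def toz(p,uv,z):
    K,Rm,t=cam(p);C=-Rm.T@t;d=Rm.T@np.linalg.inv(K)@np.array([uv[0],uv[1],1.]);return C+d*(z-C[2])/d[2]
def proj(p,X):
    K,Rm,t=cam(p);x=K@(Rm@np.asarray(X,float)+t);return x[:2]/x[2]
def tri(p,a,q,b):
    P=[cam(v)[0]@np.c_[cam(v)[1],cam(v)[2]] for v in(p,q)]
    X=cv2.triangulatePoints(P[0],P[1],np.array(a,float).reshape(2,1),np.array(b,float).reshape(2,1)).ravel();return X[:3]/X[3]
def tool():
    o=ctrl.get_obs();return o,np.array(o["tool_pos"]),R.from_rotvec(o["tool_rot"])
E
python3 - <<'E'
from h import *
np.set_printoptions(precision=4,suppress=True)
T=eyes.get_image("top");S=eyes.get_image("scene")
# handle
ct=[];
for p,(x,y,r) in((T,(316,217,14)),(S,(239,218,17))):
    im=p["image"].astype(int);sub=im[y-r:y+r,x-r:x+r].sum(2);m=sub<180
    n,l,st,ce=cv2.connectedComponentsWithStats(m.astype(np.uint8));i=1+np.argmax(st[1:,4]);c=ce[i]+[x-r,y-r]
    ct.append(c);print("handle px",c,st[i]); pts=np.argwhere(l==i)[:,::-1]+[x-r,y-r]
    q=np.array([toz(p,u,.04)[:2] for u in pts]);w,v=np.linalg.eigh(np.cov(q.T));print(" mean z.04",q.mean(0),"axis deg",np.degrees(np.arctan2(v[1,1],v[0,1])))
print("tri",tri(T,ct[0],S,ct[1]))
cr=lambda x0,y0,s,o,L:[(x0+(a-o)*s,y0+b*s) for a,b in L]
lt=cr(286,187,60/390,0,[(220,58),(58,248),(303,296)])
ls=cr(205,188,68/390,0,[(118,102),(132,308),(345,185)])
nt=cr(140,191,84/390,390,[(650,145),(515,285),(485,110)])
ns=cr(350,170,90/390,390,[(640,65),(490,135),(690,205)])
for nm,p,L,z in(("lugT",T,lt,.016),("lugS",S,ls,.016),("notT",T,nt,.137),("notS",S,ns,.137)):
    q=np.array([toz(p,u,z)[:2] for u in L]);
    # circumcentre
    A=2*(q[1:]-q[0]);b=(q[1:]**2).sum(1)-(q[0]**2).sum();c=np.linalg.solve(A,b)
    print(nm,q.tolist(),"c",c,"R",np.linalg.norm(q[0]-c),"deg",np.degrees(np.arctan2(*(q-c).T[::-1])))
# disc outline
for p in(T,S):
    for r in spotter.outline_of("cover",p)[:3]:
        ys,xs=np.nonzero(r["region"]);h=cv2.findContours(r["region"].astype(np.uint8),0,2)[0];h=max(h,key=len)[:,0,:]
        q=np.array([toz(p,u,.018)[:2] for u in h]);c,rad=cv2.minEnclosingCircle(q.astype(np.float32));print("outl",r["confidence"],c,rad,np.array([toz(p,u,.018)[:2] for u in zip(xs,ys)]).mean(0))
    for q in ("rim","cover_handle"):
      for r in spotter.mark_of(q,p)[:2]: print(q,r["confidence"],r["centre"])
# base edges
o=T["image"]
for r in spotter.outline_of("tumbler",T)[:1]:
    h=max(cv2.findContours(r["region"].astype(np.uint8),0,2)[0],key=len)[:,0,:]
    q=np.array([toz(T,u,.06)[:2] for u in h],np.float32);print("base",cv2.minAreaRect(q))
print(ctrl.get_obs()["t"])
E
```

```text
handle px [316.0405 217.2027] [11  5  7 19 74]
 mean z.04 [ 0.5265 -0.1417] axis deg 169.17557339908487
handle px [238.     217.0641] [ 10   5  13  23 156]
 mean z.04 [ 0.5369 -0.1398] axis deg 174.30529599232744
tri [ 0.5274 -0.1431  0.0274]
lugT [[0.5894462898096798, -0.15567126273009418], [0.5055754072882118, -0.08392352472955318], [0.48458156493030957, -0.19088449525372578]] c [ 0.5271 -0.1437] R 0.06351116302935646 deg [ -10.879   109.788  -131.9972]
lugS [[0.48959007980651137, -0.18682314846374792], [0.5975119907833878, -0.149932026538313], [0.5141981142212513, -0.07728377204569432]] c [ 0.5336 -0.1392] R 0.06484500866546337 deg [-132.7014   -9.5545  107.3788]
notT [[0.5060244314993835, 0.1758116710201892], [0.4290768760900773, 0.24880123591674544], [0.52540051927056, 0.2675347361790711]] c [0.483  0.2286] R 0.05758070599145132 deg [-66.4218 159.446   42.5655]
notS [[0.4353192284096814, 0.24620007128779925], [0.5021973694151008, 0.17171581072734737], [0.5276505980800537, 0.2750468304609491]] c [0.4913 0.2292] R 0.058507478364653205 deg [163.1083 -79.2681  51.5921]
outl 0.89 (0.5264886021614075, -0.1411123275756836) 0.06710971146821976 [ 0.5272 -0.1423]
outl 0.58 (0.3467251658439636, -0.3424294590950012) 0.06567151099443436 [ 0.3468 -0.3432]
outl 0.46 (0.5363357663154602, -0.4347359836101532) 0.08241485059261322 [ 0.5388 -0.4368]
cover_handle 0.82 [0.5264, -0.1468, 0.036]
cover_handle 0.65 [0.3513, -0.3439, 0.0304]
outl 0.55 (0.5360344052314758, -0.14068058133125305) 0.06709948927164078 [ 0.5346 -0.1396]
rim 0.75 [0.4852, 0.2292, 0.1371]
rim 0.59 [0.5359, 0.3613, 0.0141]
cover_handle 0.68 [0.3512, -0.3431, 0.0322]
cover_handle 0.64 [0.5253, -0.147, 0.0339]
base ((0.4761159420013428, 0.22414737939834595), (0.18381433188915253, 0.1755957454442978), 17.33382225036621)
1.05
```

```bash
python3 - <<'E'
from h import *
T=eyes.get_image("top");S=eyes.get_image("scene")
out=[]
for p,c in((T,(.483,.2286)),(S,(.491,.2292))):
    th=np.radians(np.arange(0,360,.5));rr=np.arange(.045,.070,.00025)
    M=np.array([[proj(p,(c[0]+r*np.cos(a),c[1]+r*np.sin(a),.140)) for a in th] for r in rr],np.float32)
    im=cv2.remap(p["image"],M[...,0],M[...,1],cv2.INTER_CUBIC);out.append(cv2.resize(im[::-1],(720,200)))
im=np.vstack(out)[:,:,::-1].copy()
for d in range(0,360,30): cv2.line(im,(2*d,0),(2*d,6),(0,0,255),1);cv2.putText(im,str(d),(2*d,18),0,.35,(0,0,255))
im=cv2.convertScaleAbs(im,alpha=1.5)
cv2.imwrite("pics/polar.png",im)
E
```

```text
(no output)
```

View pics/polar.png

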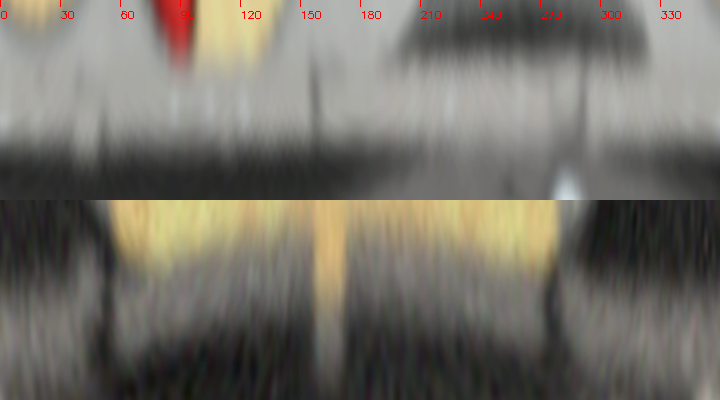

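Notch centres come out near 43°, 163° and 283° in both views, ±2°. The lug on the handle axis is at about −10.8°. I move above the handle first.

```bash
python3 -m crank '[[0,0,0,34,-22,0,-1],[0,0,0,34,-22,0,-1],[0,0,0,34,-22,0,-1],[0,0,0,34,-22,0,-1],[0,0,0,34,-22,0,-1],[0,0,0,34,-22,0,-1],[0,0,0,34,-22,0,-1],[0,0,0,34,-22,0,-1]]' 40
python3 -m crank '[[0,0,0,34,-22,0,-1],[0,0,0,34,-22,0,-1],[0,0,0.107,0,0,0,-1],[0,0,0.107,0,0,0,-1],[0,0,0.107,0,0,0,-1],[0,0,0.107,0,0,0,-1],[0,0,0.107,0,0,0,-1],[0,0,0.107,0,0,0,-1]]' 40
cat >> h.py <<'E'
def rel(x,y,z,yawdeg):
    o,p,r=tool();m=r.as_matrix();yaw=np.degrees(np.arctan2(m[1,0],m[0,0]));d=m.T@(np.array([x,y,z])-p)
    print("t",o["t"],"pos",p.round(4),"yaw",yaw.round(2),"tilt",np.degrees(np.arccos(-m[2,2])).round(2),"shift mm",(d*1e3).round(1),"turn z",-np.radians(yawdeg-yaw).round(4),"F",np.round(o["contact_force"],1),"open",round(o["opening"],4),"q",np.round(o["q"],2))
    # tilt correction
    want=R.from_matrix(np.array([[np.cos(np.radians(yawdeg)),np.sin(np.radians(yawdeg)),0],[np.sin(np.radians(yawdeg)),-np.cos(np.radians(yawdeg)),0],[0,0,-1]]))
    print("full turn",(r.inv()*want).as_rotvec().round(4))
E
python3 -c "
from h import *
rel(.530,-.1425,.26,-10.8)"
```

```text
t: 1.82
tool_pos: [0.442, -0.2835, 0.4041]
tool_rot: [3.064, 0.676, -0.0]
contact_force: [1.7, -0.5, 0.1]
opening: 0.0852
t: 2.48
tool_pos: [0.4897, -0.2022, 0.4054]
tool_rot: [3.12, -0.345, 0.009]
contact_force: [-0.1, -1.2, -0.8]
opening: 0.0856
t 2.4833 pos [ 0.4897 -0.2022  0.4054] yaw -12.61 tilt 0.34 shift mm [ 25.4 -67.2 145.5] turn z -0.0316 F [-0.1 -1.2 -0.8] open 0.0856 q [-0.53 -0.18  1.83  0.    1.48  1.26]
full turn [ 0.0017 -0.0057 -0.0316]
```

```bash
python3 -m crank '[[0,-0.005,-0.015,12,-33,15,-1],[0,0,-0.015,12,-33,15,-1],[0,0,0,0,0,38,-1],[0,0,0,0,0,38,-1],[0,0,0,0,0,30,-1],[0,0,0,0,0,0,-1]]' 40
python3 - <<'E'
from h import *
rel(.530,-.1425,.195,-10.8)
for n in("scene","top"):
    p=eyes.get_image(n);k=(239,200) if n=="scene" else (316,217)
    im=cv2.resize(p["image"][k[1]-60:k[1]+60,k[0]-70:k[0]+70,::-1],None,fx=2.8,fy=2.8,interpolation=2)
    cv2.imwrite(f"pics/{n}1.png",im)
a=cv2.imread("pics/scene1.png");b=cv2.imread("pics/top1.png");cv2.imwrite("pics/c1.png",np.hstack([a,b]))
E
```

```text
t: 2.98
tool_pos: [0.5313, -0.1416, 0.271]
tool_rot: [3.12, -0.304, 0.022]
contact_force: [-0.5, 0.6, -1.0]
opening: 0.0851
t 2.9833 pos [ 0.5313 -0.1416  0.271 ] yaw -11.13 tilt 0.87 shift mm [-2.2  0.8 76. ] turn z -0.0057 F [-0.5  0.6 -1. ] open 0.0851 q [-0.4  -0.01  1.91 -0.    1.23  1.37]
full turn [ 0.0053 -0.0143 -0.0058]
```

View pics/c1.png

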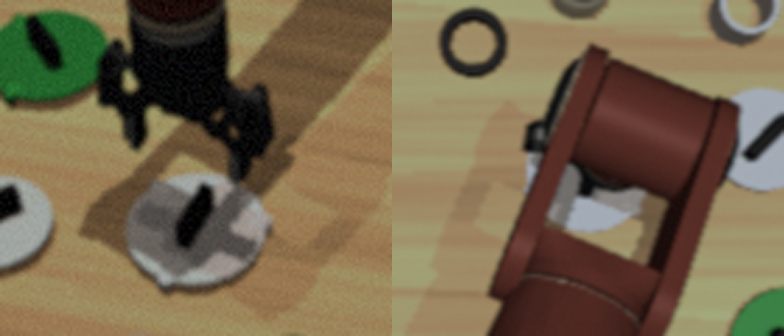

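The scene view shows the fingers straddling the handle (crop (195,215)), and the jaws open across the bar. I descend, correcting the tilt.

```bash
python3 -m crank '[[0.005,-0.014,-0.005,-1,0,25,-1],[0,0,0,0,0,25,-1],[0,0,0,0,0,15,-1],[0,0,0,0,0,0,-1]]' 40
python3 -c "
from h import *
rel(.530,-.1425,.196,-10.8)"
```

```text
t: 3.42
tool_pos: [0.539, -0.1462, 0.2247]
tool_rot: [3.117, -0.298, 0.048]
contact_force: [-0.5, 0.4, 0.2]
opening: 0.0852
t 3.4167 pos [ 0.539  -0.1462  0.2247] yaw -10.93 tilt 1.84 shift mm [-10.5  -2.1  28.4] turn z -0.0022 F [-0.5  0.4  0.2] open 0.0852 q [-0.4   0.07  1.91 -0.    1.13  1.36]
full turn [ 0.0068 -0.0314 -0.0023]
```

```bash
python3 -m crank '[[0.007,-0.031,-0.002,-10,-2,8,-1],[0,0,0,0,0,8,-1],[0,0,0,0,0,0,-1]]' 40
python3 -c "
from h import *
rel(.530,-.1425,.196,-10.8)"
```

```text
t: 3.67
tool_pos: [0.532, -0.1439, 0.2151]
tool_rot: [3.125, -0.297, 0.013]
contact_force: [0.4, -0.3, 0.3]
opening: 0.0855
t 3.6667 pos [ 0.532  -0.1439  0.2151] yaw -10.85 tilt 0.51 shift mm [-2.4 -1.1 19.1] turn z -0.0008 F [ 0.4 -0.3  0.3] open 0.0855 q [-0.4   0.07  1.93  0.    1.13  1.36]
full turn [ 0.0017 -0.0088 -0.0008]
```

```bash
python3 -m crank '[[0.002,-0.012,-0.001,-3,-1,10,-1],[0,-0.004,0,-1,0,8,-1],[0,-0.004,0,-1,0,5,-1],[0,0,0,0,0,0,-1]]' 40
python3 -c "
from h import *
rel(.530,-.1425,.196,-10.8)"
```

```text
t: 4.0
tool_pos: [0.5281, -0.1424, 0.1936]
tool_rot: [3.128, -0.295, -0.011]
contact_force: [-1.0, 0.2, -0.4]
opening: 0.0855
t 4.0 pos [ 0.5281 -0.1424  0.1936] yaw -10.79 tilt 0.42 shift mm [ 1.9 -0.3 -2.4] turn z 0.0001 F [-1.   0.2 -0.4] open 0.0855 q [-0.4   0.1   1.94 -0.    1.11  1.36]
full turn [0.0008 0.0073 0.0001]
```

```bash
python3 -m crank '[[0,0.007,0,2,0,-4,-1],[0,0,0,0,0,0,1],[0,0,0,0,0,0,1],[0,0,0,0,0,0,1],[0,0,0,0,0,0,1],[0,0,0,0,0,0,1],[0,0,0,0,0,0,1],[0,0,0,0,0,0,1]]' 40
python3 -c "
from h import *
rel(.530,-.1425,.196,-10.8)"
```

```text
t: 4.67
tool_pos: [0.5308, -0.1428, 0.1984]
tool_rot: [3.127, -0.295, 0.002]
contact_force: [0.8, -0.5, -0.1]
opening: 0.0131
t 4.6667 pos [ 0.5308 -0.1428  0.1984] yaw -10.79 tilt 0.08 shift mm [-0.8 -0.2  2.4] turn z 0.0002 F [ 0.8 -0.5 -0.1] open 0.0131 q [-0.4   0.1   1.94 -0.    1.11  1.36]
full turn [ 0.0005 -0.0013  0.0002]
```

```bash
python3 -m crank '[[0,0,0,0,0,-10,1],[0,0,0,0,0,-20,1],[0,0,0,0,0,-35,1],[0,0,0,0,0,-35,1],[0,0,0,0,0,-35,1],[0,0,0,0,0,-35,1],[0,0,0,0,0,-30,1],[0,0,0,0,0,0,1]]' 40
python3 - <<'E'
from h import *
rel(.487,.229,.395,41)
p=eyes.get_image("scene");cv2.imwrite("pics/s2.png",p["image"][:,:,::-1])
E
```

```text
t: 5.33
tool_pos: [0.5271, -0.1414, 0.3996]
tool_rot: [-3.122, 0.295, 0.032]
contact_force: [1.7, -0.9, -1.6]
opening: 0.013
t 5.3333 pos [ 0.5271 -0.1414  0.3996] yaw -10.79 tilt 1.22 shift mm [-108.6 -356.3    8.2] turn z -0.9039 F [ 1.7 -0.9 -1.6] open 0.013 q [-0.4  -0.13  1.8  -0.    1.49  1.36]
full turn [-0.0128  0.018  -0.9039]
```

View pics/s2.png

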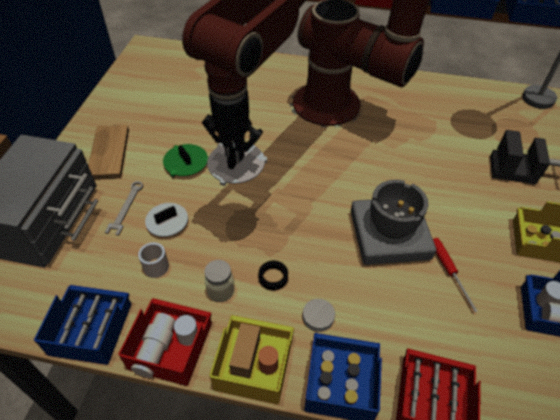

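The cover is lifted and held level at (238,162). Now I travel to above the bowl.

```bash
python3 -m crank '[[-0.012,0.018,0,-6,-20,0,1],[0,0,0,-11,-36,0,1],[0,0,0,-11,-36,0,1],[0,0,0,-11,-36,0,1],[0,0,0,-11,-36,0,1],[0,0,0,-11,-36,0,1],[0,0,0,-11,-36,0,1],[0,0,0,-11,-36,0,1]]' 40
python3 -m crank '[[0,0,0,-11,-36,0,1],[0,0,-0.1,-6,-20,0,1],[0,0,-0.113,0,0,0,1],[0,0,-0.113,0,0,0,1],[0,0,-0.113,0,0,0,1],[0,0,-0.113,0,0,0,1],[0,0,-0.113,0,0,0,1],[0,0,-0.113,0,0,0,1]]' 40
python3 - <<'E'
from h import *
rel(.487,.229,.385,40)
E
```

```text
t: 6.05
tool_pos: [0.4907, 0.1462, 0.3743]
tool_rot: [3.113, -0.318, -0.056]
contact_force: [0.2, -0.6, -3.3]
opening: 0.0128
t: 6.72
tool_pos: [0.474, 0.2144, 0.3463]
tool_rot: [-2.98, -0.962, 0.126]
contact_force: [-0.9, -0.2, -3.1]
opening: 0.013
t 6.7167 pos [0.474  0.2144 0.3463] yaw 35.84 tilt 4.63 shift mm [ 16.2  -5.5 -39.8] turn z -0.0727 F [-0.9 -0.2 -3.1] open 0.013 q [ 0.28 -0.14  1.9   0.01  1.46  1.23]
full turn [-0.0347  0.0731 -0.0738]
```

```bash
python3 -m crank '[[-0.017,0.036,-0.03,0,0,-25,1],[-0.017,0.036,-0.04,8,-3,-20,1],[0,0,0,0,0,0,1]]' 40
python3 - <<'E'
from h import *
rel(.487,.229,.385,40)
E
```

```text
t: 6.97
tool_pos: [0.4785, 0.2216, 0.3792]
tool_rot: [-2.949, -1.079, 0.031]
contact_force: [0.8, 0.2, -2.8]
opening: 0.013
t 6.9667 pos [0.4785 0.2216 0.3792] yaw 40.2 tilt 1.15 shift mm [11.2 -0.2 -6. ] turn z 0.0035 F [ 0.8  0.2 -2.8] open 0.013 q [ 0.29 -0.16  1.86 -0.    1.46  1.16]
full turn [-0.0078  0.0185  0.0034]
```

```bash
python3 -m crank '[[-0.008,0.019,0.003,11,0,-5,1],[0,0,0,0,0,0,1],[0,0,0,0,0,0,1]]' 40
python3 - <<'E'
from h import *
np.set_printoptions(precision=4,suppress=True)
rel(.487,.229,.375,40)
P={}
for n in("scene","top"):
    p=eyes.get_image(n);P[n]=p;k=(395,195) if n=="scene" else (190,225)
    cv2.imwrite(f"pics/{n}3.png",cv2.resize(p["image"][k[1]-65:k[1]+65,k[0]-65:k[0]+65,::-1],(400,400),interpolation=2))
    for q in("cover_handle","rim","cover"):
        for r in spotter.mark_of(q,p)[:2]: print(n,q,r["confidence"],np.array(r["centre"]))
a=cv2.imread("pics/scene3.png");b=cv2.imread("pics/top3.png");cv2.imwrite("pics/c3.png",np.hstack([a,b]))
E
```

```text
t: 7.22
tool_pos: [0.4847, 0.2278, 0.3757]
tool_rot: [2.953, 1.072, -0.023]
contact_force: [-0.1, 0.2, -4.8]
opening: 0.0134
t 7.2167 pos [0.4847 0.2278 0.3757] yaw 39.89 tilt 0.84 shift mm [2.5 0.6 0.6] turn z -0.0019 F [-0.1  0.2 -4.8] open 0.0134 q [ 0.3  -0.14  1.85 -0.    1.45  1.18]
full turn [-0.0049  0.0138 -0.002 ]
scene cover_handle 0.71 [0.4811 0.2231 0.2091]
scene cover_handle 0.65 [ 0.3506 -0.3458  0.0323]
scene rim 0.73 [0.4879 0.2275 0.1416]
scene cover 0.93 [ 0.3497 -0.3471  0.0033]
scene cover 0.76 [0.4845 0.2266 0.1802]
top cover_handle 0.59 [0.4805 0.2236 0.2146]
top cover_handle 0.59 [ 0.3493 -0.3455  0.0292]
top cover 0.87 [0.4848 0.2292 0.1782]
top cover 0.74 [ 0.3552 -0.3397 -0.0046]
```

View pics/c3.png

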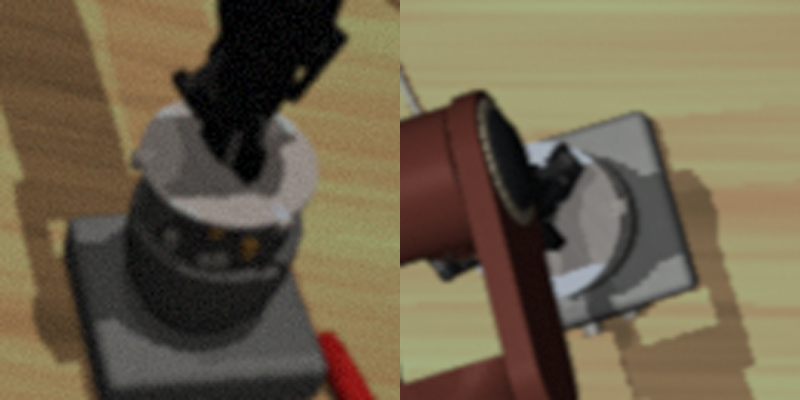

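```bash
cat >> h.py <<'E'
def fitcirc(p,c0,z,r,angs,sign,rng=.010,step=.0005):
    g=cv2.GaussianBlur(p["image"].astype(np.float32).mean(2),(0,0),.7)
    a=np.radians(angs);best=[]
    ds=np.arange(-rng,rng+1e-9,step);K,Rm,t=cam(p)
    def samp(cx,cy,rad):
        X=np.stack([cx+rad*np.cos(a),cy+rad*np.sin(a),np.full_like(a,z)],1);x=(X@Rm.T+t)@K.T;x=(x[:,:2]/x[:,2:]).astype(np.float32)
        return cv2.remap(g,x[:,:1],x[:,1:],cv2.INTER_LINEAR).ravel()
    S=np.array([[np.mean(np.clip(sign*(samp(c0[0]+i,c0[1]+j,r+.002)-samp(c0[0]+i,c0[1]+j,r-.002)),-20,40)) for j in ds] for i in ds])
    k=np.unravel_index(S.argmax(),S.shape);w=np.clip(S-S.max()*.93,0,None);I,J=np.meshgrid(ds,ds,indexing="ij")
    return np.array([c0[0]+(w*I).sum()/w.sum(),c0[1]+(w*J).sum()/w.sum()]),S[k]
E
python3 - <<'E'
from h import *
import pickle
np.set_printoptions(precision=4,suppress=True)
T=eyes.get_image("top");S=eyes.get_image("scene")
T0=dict(T);S0=dict(S);T0["image"]=cv2.imread("pics/top0.png")[:,:,::-1];S0["image"]=cv2.imread("pics/scene0.png")[:,:,::-1]
A=np.arange(0,360,2)
for n,p in(("T",T0),("S",S0)):
    for r,s in((.0525,1),(.0625,-1)): print(n,"rim r",r,fitcirc(p,(.487,.229),.14,r,A,s))
    print(n,"disc bench",fitcirc(p,(.53,-.142),.018,.0625,A,-1))
zt=tool()[1][2]-.1984+.018
# camera far side is +x? use near-visible arcs
for n,p in(("T",T),("S",S)):
    for lo,hi in((0,360),(-60,120),(-90,90)): print(n,"disc now",lo,hi,fitcirc(p,(.485,.229),zt,.0625,np.arange(lo,hi,2),-1))
print(tool()[1], "camera C",[-cam(p)[1].T@cam(p)[2] for p in(T,S)])
E
```

```text
T rim r 0.0525 (array([0.4829, 0.228 ]), np.float32(33.04857))
T rim r 0.0625 (array([0.4838, 0.2289]), np.float32(11.356018))
T disc bench (array([ 0.5278, -0.143 ]), np.float32(15.214279))
S rim r 0.0525 (array([0.4868, 0.23  ]), np.float32(19.495771))
S rim r 0.0625 (array([nan, nan]), np.float32(-1.7199571))
S disc bench (array([ 0.5304, -0.1415]), np.float32(23.016172))
T disc now 0 360 (array([0.4813, 0.226 ]), np.float32(12.312828))
T disc now -60 120 (array([0.4794, 0.2234]), np.float32(6.7308187))
T disc now -90 90 (array([0.4804, 0.2255]), np.float32(11.223976))
S disc now 0 360 (array([0.4848, 0.2281]), np.float32(13.706537))
S disc now -60 120 (array([0.486 , 0.2274]), np.float32(25.599386))
S disc now -90 90 (array([0.4861, 0.2283]), np.float32(24.6114))
[0.4856 0.2282 0.3789] camera C [array([ 0.4387, -0.0202,  1.1737]), array([1.2483, 0.1063, 0.9678])]h.py:32: RuntimeWarning: invalid value encountered in scalar divide
  return np.array([c0[0]+(w*I).sum()/w.sum(),c0[1]+(w*J).sum()/w.sum()]),S[k]
```

```bash
python3 - <<'E'
from h import *
o,p,r=tool();g=p+r.apply([0,0,.181]);print("disc pt",g.round(4)); x,y=g[0]+.0017,g[1]+.0022;print(x,y)
rel(x,y,.360,40)
E
```

```text
disc pt [0.4842 0.2277 0.1979]
0.48592038823950107 0.22986985462361123
t 7.7167 pos [0.4856 0.2282 0.3789] yaw 39.91 tilt 0.46 shift mm [ 1.5 -1.  18.9] turn z -0.0015 F [ 0.  -0.7 -3.6] open 0.0137 q [ 0.3  -0.14  1.84 -0.    1.45  1.17]
full turn [-0.0027  0.0076 -0.0015]
```

```bash
python3 -m crank '[[-0.003,0.008,-0.002,2,-1,10,1],[0,0,0,0,0,10,1],[0,0,0,0,0,5,1],[0,0,0,0,0,0,1]]' 40
python3 - <<'E'
from h import *
rel(.4863,.2298,.345,40)
E
```

```text
t: 8.05
tool_pos: [0.4866, 0.2302, 0.3538]
tool_rot: [2.952, 1.075, 0.004]
contact_force: [-0.0, -0.4, -3.9]
opening: 0.0132
t 8.05 pos [0.4866 0.2302 0.3538] yaw 40.02 tilt 0.15 shift mm [-0.5  0.1  8.8] turn z 0.0003 F [-0.  -0.4 -3.9] open 0.0132 q [ 0.3  -0.12  1.87 -0.    1.39  1.18]
full turn [ 0.0012 -0.0022  0.0003]
```

```bash
python3 - <<'E'
from h import *
np.set_printoptions(precision=4,suppress=True)
T=eyes.get_image("top");S=eyes.get_image("scene")
zt=tool()[1][2]-.1984+.018
for n,p,a in(("T",T,(0,360)),("T",T,(-90,90)),("S",S,(-60,120)),("S",S,(-90,90))): print(n,fitcirc(p,(.485,.229),zt,.0625,np.arange(*a,2),-1))
rel(.4863,.2298,.345,40)
im=S["image"][130:280,310:470,::-1].copy()
cv2.imwrite("pics/s4.png",cv2.resize(im,(640,600),interpolation=2))
E
```

```text
T (array([0.4839, 0.2281]), np.float32(13.026869))
T (array([0.4831, 0.2273]), np.float32(12.752013))
S (array([0.4888, 0.2299]), np.float32(25.820665))
S (array([0.489, 0.23 ]), np.float32(27.008871))
t 8.15 pos [0.4868 0.2302 0.3548] yaw 40.02 tilt 0.23 shift mm [-0.7 -0.   9.8] turn z 0.0003 F [ 1.1 -0.2 -4.2] open 0.0134 q [ 0.3  -0.12  1.87 -0.    1.39  1.18]
full turn [ 0.0018 -0.0035  0.0003]
```

View pics/s4.png

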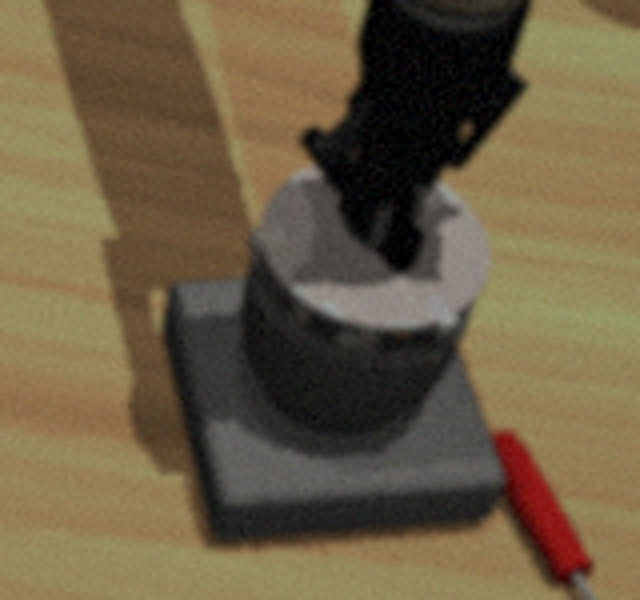

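The cover now hangs just above the bowl, centred within about 1 mm. I descend in small steps and watch the force.

```bash
python3 -m crank '[[0.002,-0.004,0,-1,-0.7,6,1],[0,0,0,0,0,4,1],[0,0,0,0,0,0,1]]' 40
python3 - <<'E'
from h import *
rel(.4858,.2302,.335,40)
E
```

```text
t: 8.4
tool_pos: [0.4859, 0.2302, 0.3453]
tool_rot: [2.952, 1.075, 0.002]
contact_force: [0.3, 1.0, -3.2]
opening: 0.0131
t 8.4 pos [0.4859 0.2302 0.3453] yaw 40.01 tilt 0.06 shift mm [-0.1 -0.1 10.3] turn z 0.0002 F [ 0.3  1.  -3.2] open 0.0131 q [ 0.3  -0.11  1.88 -0.    1.38  1.18]
full turn [ 0.0004 -0.001   0.0002]
```

```bash
for i in 1; do python3 -m crank '[[0,0,0,0,0,3,1],[0,0,0,0,0,3,1],[0,0,0,0,0,0,1]]' 40; done
python3 - <<'E'
from h import *
rel(.4858,.2302,.335,40)
E
```

```text
t: 8.65
tool_pos: [0.4859, 0.2302, 0.3388]
tool_rot: [2.952, 1.075, 0.002]
contact_force: [1.0, 0.5, -2.7]
opening: 0.0132
t 8.65 pos [0.4859 0.2302 0.3388] yaw 40.01 tilt 0.07 shift mm [-0.1 -0.1  3.8] turn z 0.0002 F [ 1.   0.5 -2.7] open 0.0132 q [ 0.3  -0.11  1.88 -0.    1.37  1.18]
full turn [ 0.0005 -0.0012  0.0002]
```

```bash
python3 -m crank '[[0,0,0,0,0,3,1],[0,0,0,0,0,0,1]]' 40;python3 -m crank '[[0,0,0,0,0,2.5,1],[0,0,0,0,0,0,1]]' 40
python3 - <<'E'
from h import *
rel(.4858,.2302,.3304,40)
E
```

```text
t: 8.82
tool_pos: [0.486, 0.2301, 0.3355]
tool_rot: [2.952, 1.075, 0.002]
contact_force: [-1.4, 0.0, -4.0]
opening: 0.0133
t: 8.98
tool_pos: [0.486, 0.2302, 0.3328]
tool_rot: [2.952, 1.075, 0.002]
contact_force: [-0.1, -0.7, -4.1]
opening: 0.0128
t 8.9833 pos [0.486  0.2302 0.3328] yaw 40.01 tilt 0.08 shift mm [-0.1 -0.1  2.4] turn z 0.0002 F [-0.1 -0.7 -4.1] open 0.0128 q [ 0.3  -0.1   1.89 -0.    1.35  1.18]
full turn [ 0.0006 -0.0013  0.0002]
```

```bash
python3 -m crank '[[0,0,0,0,0,1.5,1],[0,0,0,0,0,0,1]]' 40;python3 -m crank '[[0,0,0,0,0,1,1],[0,0,0,0,0,0,1]]' 40;python3 -m crank '[[0,0,0,0,0,1,1],[0,0,0,0,0,0,1]]' 40
```

```text
t: 9.15
tool_pos: [0.4861, 0.2302, 0.3312]
tool_rot: [2.952, 1.075, 0.002]
contact_force: [-0.3, -0.2, -3.9]
opening: 0.0134
t: 9.32
tool_pos: [0.4862, 0.2302, 0.3306]
tool_rot: [2.952, 1.075, 0.004]
contact_force: [0.0, -0.0, -4.2]
opening: 0.0133
t: 9.48
tool_pos: [0.4864, 0.2303, 0.3306]
tool_rot: [2.952, 1.075, 0.005]
contact_force: [0.4, -0.2, -4.0]
opening: 0.0131
```

```bash
python3 -m crank '[[0,0,0,0,0,2,1],[0,0,0,0,0,0,1]]' 40;python3 -m crank '[[0,0,0,0,0,1,1],[0,0,0,0,0,1,1]]' 40; python3 -c "
from h import *
rel(.4858,.2302,.3304,40)"
```

```text
t: 9.65
tool_pos: [0.4866, 0.2303, 0.3306]
tool_rot: [2.951, 1.075, 0.005]
contact_force: [-0.9, -0.1, -4.0]
opening: 0.0133
t: 9.82
tool_pos: [0.4868, 0.2303, 0.3303]
tool_rot: [2.951, 1.075, 0.006]
contact_force: [-5.0, -2.4, 5.6]
opening: 0.0133
t 9.8167 pos [0.4868 0.2303 0.3303] yaw 40.03 tilt 0.21 shift mm [-0.9 -0.6 -0.1] turn z 0.0005 F [-5.  -2.4  5.6] open 0.0133 q [ 0.3  -0.1   1.89 -0.    1.35  1.18]
full turn [ 0.002  -0.0031  0.0005]
```

Contact is at the expected lug-on-rim height (TCP 0.3304). Now I turn lightly towards 43°.

```bash
python3 -m crank '[[0.002,-0.003,-0.02,-0.7,-0.4,0.5,1],[0,0,-0.02,0,0,0.5,1]]' 40;python3 -m crank '[[0,0,-0.015,0,0,1,1],[0,0,0,0,0,1,1]]' 40;  python3 -c "
from h import *
rel(.486,.2302,.3244,43.3)"
```

```text
t: 9.98
tool_pos: [0.4865, 0.2304, 0.3301]
tool_rot: [-2.928, -1.137, -0.006]
contact_force: [-0.1, -0.9, 1.3]
opening: 0.0135
t: 10.15
tool_pos: [0.4867, 0.2302, 0.3286]
tool_rot: [2.918, 1.162, 0.006]
contact_force: [-0.8, -1.4, -2.5]
opening: 0.013
t 10.15 pos [0.4867 0.2302 0.3286] yaw 43.42 tilt 0.22 shift mm [-0.6 -0.5  4.2] turn z 0.002 F [-0.8 -1.4 -2.5] open 0.013 q [ 0.3  -0.1   1.89 -0.    1.34  1.12]
full turn [ 0.0017 -0.0034  0.002 ]
```

It is dropping at yaw 43.4°. I continue gently down.

```bash
python3 -m crank '[[0.002,-0.003,0,-0.5,-0.4,1.5,1],[0,0,0,0,0,1,1]]' 40;python3 -m crank '[[0,0,0,0,0,1.5,1],[0,0,0,0,0,1,1]]' 40;  python3 -c "
from h import *
rel(.486,.2302,.3244,43.3)"
```

```text
t: 10.32
tool_pos: [0.4858, 0.23, 0.3244]
tool_rot: [-2.918, -1.163, 0.002]
contact_force: [-6.3, -2.0, 7.4]
opening: 0.0133
t: 10.48
tool_pos: [0.4859, 0.2302, 0.3244]
tool_rot: [-2.918, -1.164, 0.002]
contact_force: [-4.1, -3.3, 3.4]
opening: 0.0131
t 10.4833 pos [0.4859 0.2302 0.3244] yaw 43.48 tilt 0.09 shift mm [0.1 0.  0. ] turn z 0.0031 F [-4.1 -3.3  3.4] open 0.0131 q [ 0.3  -0.09  1.89 -0.    1.34  1.12]
full turn [-0.0007  0.0014  0.0031]
```

Seated: it dropped 6 mm and now meets a light reaction force. I release and withdraw straight up.

```bash
python3 -m crank '[[0,0,0,0,0,0,-1],[0,0,0,0,0,0,-1],[0,0,0,0,0,0,-1],[0,0,0,0,0,0,-1],[0,0,0,0,0,0,-1],[0,0,0,0,0,0,-1],[0,0,0,0,0,0,-1]]';python3 -m crank '[[0,0,0,0,0,-10,-1],[0,0,0,0,0,-15,-1],[0,0,0,0,0,-25,-1],[0,0,0,0,0,-30,-1],[0,0,0,0,0,-30,-1],[0,0,0,0,0,-30,-1],[0,0,0,0,0,0,-1]]'
python3 -m crank '[[0,0,0,-30,25,0,-1],[0,0,0,-30,25,0,-1],[0,0,0,-30,25,0,-1],[0,0,0,-30,25,0,-1],[0,0,0,-30,25,0,-1],[0,0,0,0,0,0,-1],[0,0,0,0,0,0,-1]]'
python3 - <<'E'
from h import *
np.set_printoptions(precision=4,suppress=True)
for n in("scene","top"):
    p=eyes.get_image(n);cv2.imwrite(f"pics/{n}9.png",p["image"][:,:,::-1]);k=(395,205) if n=="scene" else (190,230)
    cv2.imwrite(f"pics/{n}9c.png",cv2.resize(p["image"][k[1]-60:k[1]+60,k[0]-60:k[0]+60,::-1],(400,400),interpolation=2))
    print(n,"disc@.144",fitcirc(p,(.485,.229),.144,.0625,np.arange(-90,90,2),-1))
    for q in("cover_handle","rim"):
        for r in spotter.mark_of(q,p)[:2]: print(n,q,r["confidence"],np.array(r["centre"]))
cv2.imwrite("pics/c9.png",np.hstack([cv2.imread("pics/scene9c.png"),cv2.imread("pics/top9c.png")]))
E
```

```text
t: 11.07
tool_pos: [0.4864, 0.2307, 0.3243]
tool_rot: [-2.917, -1.164, -0.003]
contact_force: [0.2, 0.3, -0.1]
opening: 0.0852
t: 11.65
tool_pos: [0.4853, 0.2302, 0.4707]
tool_rot: [-2.917, -1.164, 0.006]
contact_force: [0.1, 0.4, 1.8]
opening: 0.0853
t: 12.23
tool_pos: [0.4611, 0.0297, 0.4791]
tool_rot: [2.912, 1.17, 0.015]
contact_force: [-0.6, 0.8, -0.7]
opening: 0.0853
scene disc@.144 (array([0.4876, 0.23  ]), np.float32(32.633183))
scene cover_handle 0.88 [ 0.3524 -0.3453  0.0324]
scene cover_handle 0.67 [0.4834 0.2253 0.1584]
top disc@.144 (array([0.4825, 0.2304]), np.float32(23.893454))
top cover_handle 0.79 [ 0.3472 -0.3443  0.0312]
top cover_handle 0.78 [0.4807 0.2251 0.1608]
```

View pics/c9.png

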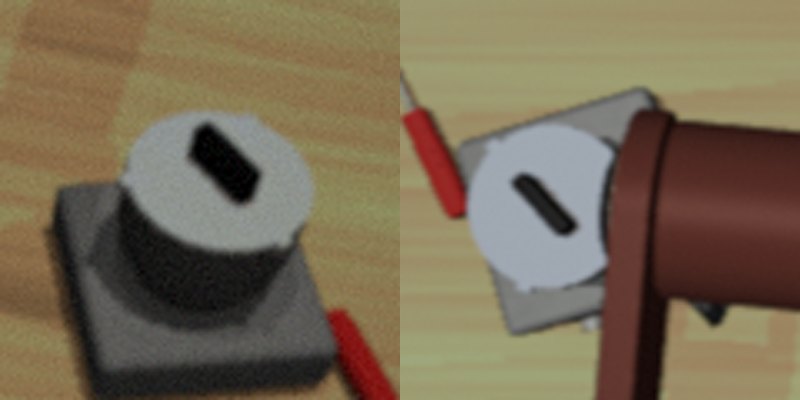

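View pics/scene9.png

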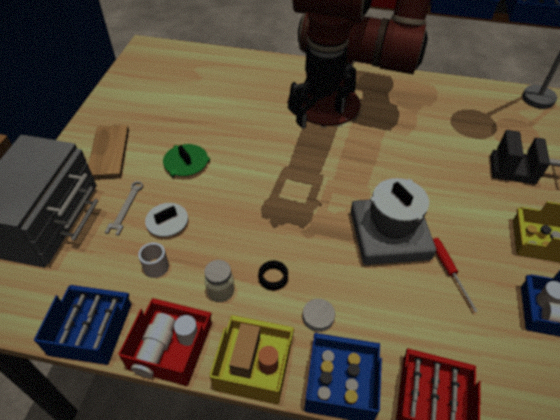

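The cover lies flush on the bowl at scene (400,200), with the lugs down in the notches and the disc centred on the rim to 1–2 mm in both views. The gripper is clear and nothing else has moved. I hand it in.

```bash
python3 -c "
from station import ctrl
print(ctrl.get_obs()['t'],ctrl.finish_job())"
```

```text
the job is handed in; nothing more can be done
12.5333 None
```

The lugged cover is seated on the tumbler's bowl, released, and the job was handed in at 12.5 s. `finish_job` gives no verdict, so this rests on my own checks.

I took the aluminium cover with the three lugs, not the green look-alike or the plain one. I lowered its spigot into the mouth until the lugs touched the rim, then turned it lightly from 40° to 43.4°. There it dropped 6 mm.

**Last checks:**
- **Height:** the tool stopped at 0.3244 m, exactly the height expected for a flush cover. The networks put the handle centre at 0.158 and 0.161 m in the two views; 0.159 m is flush.
- **Centring:** the disc agreed with the rim to about 1 mm in the scene view and about 2 mm in the top view.
- **Level:** the tool was tilted about 0.1° when I let go. I did not measure the cover's own tilt after release, but it looks flush and level in the pictures.
- **Force:** the wrist readings at the ends of the moves stayed at about 10 N or less during the fit.
- **Other things on the bench:** they look unmoved in the last scene picture. I checked this by eye and did not measure it.

**What disagreed:**
- The two cameras differed by 3 to 8 mm in absolute x, so I centred the cover on its offset from the rim within each view.
- The networks' marks for the handle's horizontal position sat 4 to 5 mm off the fitted disc centre. I went with the circle fits and the tool's position.

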